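Turn up the hot plate and start it

TASK

Get the moka pot brewing: with a fingertip, stroke the big black knurled dial of the hot plate clockwise until its white pointer has clicked into place at the red mark, then press the green button all the way down and let it go. Only touch gently: do not lean hard on the dial or the button, pinch or lift nothing, and leave the pot and everything else on the counter where it stands.

Things in the scene. Friction and masses are not known exactly. Their poses are not given: they have to be found in the camera images.
- hob: White hot plate with a red band, 260 x 360 x 60 mm (its x, y, z), fixed to the counter. Origin: centre of its underside; z up. The dark heating plate with the moka pot (170 mm wide, its top 64 mm up) is centred at y = +75 mm. The grey control panel is the -y side of its top: dial axis at x = -50, y = -110 mm, green button at x = 75, y = -110 mm.
- red_mark (a point): The flat red dot, 12 mm wide, on the panel beside the dial, 54.5 mm from the dial's axis: the fourth of six marks 30 degrees apart, the others being smaller black dots; clockwise from above come three black, the red, two black.
- dial_top (a point): Centre of the flat top of the black knurled dial, on its vertical axis, 82 mm above the counter. Disc 86 mm wide, 16 mm thick, 6 mm clear of the panel. z up, x along the white pointer line (12 to 42 mm from the axis); turns with it. Pressed, it sinks 5 mm on a spring: from 2 N, at its stop with 6 N; it turns as well while down. A shut fingertip pressed on it 30 mm off the axis drags it round.
- dial (a joint): Angle of the dial in rad, growing clockwise seen from above. It clicks into a stop every 30 degrees (0.5236 rad): 0, 0.5236, 1.0472, 1.5708 (pointer at the red mark), 2.0944, 2.618. It starts at one of the first three. Peak torque to leave a stop is about 0.04 N m (1.3 N at 30 mm from the axis); left alone it snaps to the nearest stop.
- start_top (a point): Centre of the top face of the green push button, 28 mm wide, in a grey housing on the hob's panel; it moves with the button; z up. Pressed straight down.
- start (a joint): Travel of the green button in m: 0 up, 0.006 fully down, which takes about 4 N; it springs back when let go.
- moka_c (a point): Loose aluminium moka pot, eight-sided, 100 mm wide and 182 mm high with a black handle, standing on the heating plate; point half-way up on its axis (91 mm above its foot).
- mug_c (a point): Loose white mug, 76 mm wide, 85 mm high, with a handle, beside the control panel on the counter; point on its axis, half-way up.
- cup_c (a point): Loose red cup, 66 mm wide, 58 mm high, on the counter beside the control panel; point on its axis, half-way up.
- sugar_c (a point): Loose sugar jar with red lid, 72 mm wide, 100 mm high; point on its axis, half-way up.
- tea_orange_c (a point): Loose orange and white tea box, 75 x 135 x 65 mm; point at its centre.
- sachets_c (a point): Loose white tray of coffee sachets with a blue rim, 150 x 240 mm, about 75 mm high; point on its middle axis, 30 mm above its underside.
- spoon_c (a point): Loose steel spoon lying on the counter; point on its handle.

How it is judged:
On the way, in this order (a step that is already met when the one before it is completed fails the run):
1. the dial has clicked into the stop at the red mark (value of joint dial between 1.4708 and 1.6708 rad and velocity of joint dial between -0.3 and 0.3 rad/s and contact force between the fingers and dial below 0.2 N), for 0.2 s.
2. the green button is pressed all the way down with the dial at the red mark (value of joint dial between 1.4708 and 1.6708 rad and value of joint start above 0.005 m), for 0.1 s.
At the end, for the whole second after the job is handed in: The dial rests within 0.1 rad (6 degrees) of its stop at the red mark (1.5708 rad), the green button has been pressed at least 5 of its 6 mm after that and is up again (under 1 mm), and every loose thing is within 30 mm of where it stood (value of joint dial between 1.4708 and 1.6708 rad and value of joint start below 0.001 m and velocity of joint dial between -0.1 and 0.1 rad/s and distance of each of moka_c, mug_c, cup_c, sugar_c, tea_orange_c, sachets_c, spoon_c from where it was at the start of the episode below 0.03 m); the robot touches nothing.
It fails at once if the green button is pressed before the dial is at the red mark (not (value of joint dial between 1.4708 and 1.6708 rad) and value of joint start above 0.004 m).
It fails at once if the dial or the button is pressed or squeezed harder than 30 N (contact force between the fingers and dial above 30 N or contact force between the fingers and start above 30 N).
It fails at once if the moka pot is moved more than 30 mm, lifted or tipped (distance of moka_c from where it was at the start of the episode above 0.03 m or angle between moka_c's own z axis and vertical above 0.3 rad).
It fails at once if another loose thing is moved or lifted more than 30 mm (distance of any of mug_c, cup_c, sugar_c, tea_orange_c, sachets_c, spoon_c from where it was at the start of the episode above 0.03 m).
It also fails if it takes over 54 s, if anything falls off the work surface, if the arm or the gripper's body presses on something with over 40 N, if the wrist force passes 120 N, or if a joint passes its speed limit or range.

ROBOT

A 6-joint arm with a two-finger parallel gripper is mounted at the origin on the work surface. World frame = base frame: x ahead of the robot, y to its left, z up, the work surface at z = 0. Lengths are in m, angles in rad, forces in N, time in s.
With the tool pointing down it reaches from about 0.4 to 0.925 m from the base axis. Payload 12.5 kg.
Tool frame: the origin (TCP) lies between the finger pads; the fingertips stand 25 mm ahead of it and the grasp point (between the pads) lies 6 mm ahead of it (manip.nose_length is the distance from the TCP to the fingertips, in m); x points along the fingers, y is the direction in which the jaws open and shut, and the axes are right-handed (so a half turn about x gives the same grasp; the last joint's range is limited). The gripper opens to 95 mm and grips with 3 to 60 N. Pads are 20 mm wide; open, the fingers measure 119 mm over their backs; the gripper's body (75 mm by 180 mm) begins 59 mm behind the grasp point.
Start: joints at [-1.206, 0.491, 1.559, -0, 1.092, -0.106], TCP at [0.284, -0.557, 0.24] pointing down, gripper open.
Joint ranges: [-3.1, 3.1], [-0.84, 2.19], [0.05, 2.79], [-1.13, 4.28], [0.06, 2.93], [-2.69, 2.69]. Speed limits (rad/s): [2.22, 2.22, 2.79, 3.14, 3.14, 3.14].

INTERFACE

Orientations are given as a 3x3 rotation matrix whose columns are the frame's x, y, z axes.
In Python, from cell import manip, read_camera, camera_model gives the robot as it stands.
- The arm moves only by the tool jog_arm, never from a script. Its argument "increments" is a list of rows, each a list of 3 entries, a list of its own where there are three numbers: the shift along the tool's x, y, z in m, then the turn, a rotation vector about the tool's x, y, z in rad, then the finger opening in m, from 0 to 0.0951. A call has 1 to 5 rows; each row shifts and turns the commanded pose from where the row before left it, along the tool's axes as they then stand; what a row does not reach is not made up. A row lasts 1/10 s, in which the tool goes at most 50 mm and 8.59 degrees, less where a joint would pass 70% of its speed; a pose out of reach is approached as far as the arm can. A call with a gripper value outside its range is refused whole. The fingers move at their own pace and stop on an object; "newtons" is the grip in N (left out, the last holds). Time passes only in rows, so rows that do not move let the fingers close. It gives the time, the measured TCP pose, the force and the opening at its end, in the units of the state.
- manip.get_state(): the state, without advancing time (a new reading comes with each control period).
- read_camera(name): name is "scene" or "top"; returns (picture, depth): 384x512x3 uint8, red, green, blue; 384x512 float32, m along the optical axis (not along the pixel's ray), 0 where there is no reading.
- camera_model(name): a dict with "camera_matrix" (3x3 intrinsics, pixels), "R" (3x3) and "t" (3): a world point X has camera coordinates R X + t. Camera axes: x right, y down, z forward; pixel columns grow to the right and rows downward; lengths in m; the calibration is good to about 2 mm. A picture is of the moment at which its call begins. camera_model takes no time and is no camera call.
- manip.close_job(): hands the job in, once; it reports no verdict.
The state is a dict: "t": time; "joint_positions": joint angles; "qvel": joint speeds; "tau": joint torques, N m; "eef_pos": TCP position; "ee_rot": TCP orientation; "contact_force": force on the tool from outside, world axes, zero at the start; "torque": the same for the moment, N m; "width": opening from 0.0 (shut) to 1.0 (fully open).
Only numpy, scipy, OpenCV 4.12 (cv2) and the standard library are available. Lean on these libraries where they do the work, as an engineer would, in place of code of your own. Each camera call takes 0.05 s, during which the arm holds its last target.

## Working session

There is one attempt and no reset: what is moved stays moved. The work goes in short steps, Python scripts to look and compute and a tool call to move; the robot and the scene stay as the last step left them, time stands still between calls to the robot, and variables do not carry over. Pictures are saved under pics/ and viewed, and the job is handed in when it is done.

Besides the shell and the picture viewer there is one more tool, called after "Emit:" in YAML: its name, and indented under it one key for each argument. jog_arm: Moves the arm, as the interface text tells. Its arguments: {"type":"object","properties":{"increments":{"type":"array","items":{"type":"array"}},"newtons":{"type":"number"}},"required":["increments"]}

```bash
mkdir -p pics; ls; cat > h.py <<'E'
import numpy as np, cv2
from cell import manip, read_camera, camera_model
def shot(n,tag):
    p,d=read_camera(n); np.savez(f'pics/{tag}.npz',p=p,d=d)
    cv2.imwrite(f'pics/{tag}.png',p[:,:,::-1]); return p,d
def crop(tag,x0,y0,x1,y1,s):
    p=np.load(f'pics/{tag}.npz')['p'][y0:y1,x0:x1,::-1]
    cv2.imwrite(f'pics/{tag}_c{x0}_{y0}.png',cv2.resize(p,None,fx=s,fy=s,interpolation=cv2.INTER_CUBIC))
def ray(n,u,v):
    m=camera_model(n);K=np.array(m['camera_matrix']);R=np.array(m['R']);t=np.array(m['t'])
    return -R.T@t, R.T@np.linalg.inv(K)@np.array([u,v,1.])
def atz(n,u,v,z):
    c,d=ray(n,u,v); return c+d*(z-c[2])/d[2]
def atd(n,tag,u,v):
    z=np.load(f'pics/{tag}.npz')['d'][int(round(v)),int(round(u))]
    c,d=ray(n,u,v); return c+d*z
def proj(n,X):
    m=camera_model(n);p=np.array(m['camera_matrix'])@(np.array(m['R'])@np.array(X)+m['t']); return p[:2]/p[2]
E
python3 - <<'E'
from h import *
shot('top','t0');shot('scene','s0')
s=manip.get_state();print(s)
E
```

```text
pics
{'t': 0.1, 'joint_positions': array([-1.20559863e+00,  4.91469421e-01,  1.55938487e+00, -2.80103528e-06,
        1.09167469e+00, -1.05583062e-01]), 'qvel': array([ 0.00064013, -0.00163653, -0.00290891, -0.00157918, -0.00044331,
        0.00215592]), 'tau': array([ 4.30477739e-03, -6.13620615e+01, -2.58604950e+01,  6.95015467e-02,
        4.70189773e-02, -4.46036995e-05]), 'eef_pos': array([ 0.28345216, -0.55682188,  0.23913997]), 'ee_rot': array([[-3.36716568e-04,  4.53583245e-01, -8.91213850e-01],
       [ 8.73693267e-04, -8.91213427e-01, -4.53583360e-01],
       [-9.99999562e-01, -9.31376572e-04, -9.62063006e-05]]), 'contact_force': array([0.14544626, 0.14246941, 0.18468141]), 'torque': array([-0.00171439,  0.02841231, -0.0276584 ]), 'width': 1.0044714946782298}
```

View pics/t0.png

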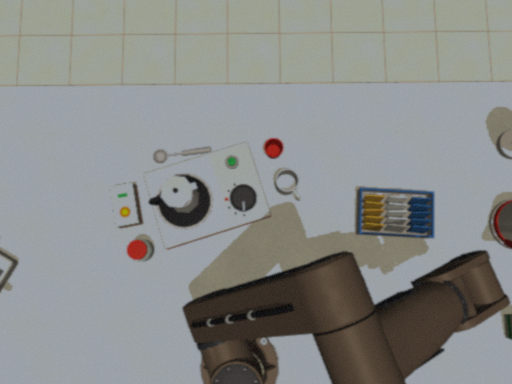

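View pics/s0.png

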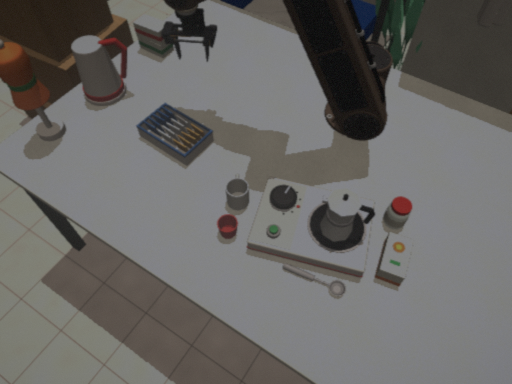

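```bash
python3 - <<'E'
from h import *
crop('t0',205,140,305,225,8);crop('s0',230,170,330,245,8)
for n in('top','scene'):
    c,d=ray(n,256,192);print(n,c,d)
print('dial top',atz('top',243,197,.082),atd('top','t0',243,197)); print('btn',atd('top','t0',232,161.5))
print(atd('scene','s0',273,230))
for x in [(148,172),(248,143),(270,212),(168,248)]: print(atz('top',*x,.06),atd('top','t0',*x))
print(atd('top','t0',179,189))
E
```

```text
top [ 0.33988968 -0.05244695  1.57256275] [ 0.14216458 -0.00479535 -0.98989363]
scene [1.18021558 0.30605827 1.17161641] [-0.46384674 -0.30677718 -0.8313387 ]
dial top [ 0.53812368 -0.01783439  0.082     ] [ 0.53835646 -0.01779374  0.0802497 ]
btn [0.65424255 0.01713451 0.08311895]
[0.66112668 0.02380348 0.08408939]
[0.62649111 0.29395351 0.06      ] [0.62748844 0.29515893 0.05473653]
[ 0.72098148 -0.03482635  0.06      ] [ 0.73826492 -0.03402721 -0.0085984 ]
[ 0.49128098 -0.1045202   0.06      ] [ 0.49127575 -0.1045184   0.06005226]
[0.37803606 0.22426212 0.06      ] [0.37823796 0.22572668 0.05199437]
[0.54399137 0.16462605 0.2262514 ]
```

View pics/t0_c205_140.png

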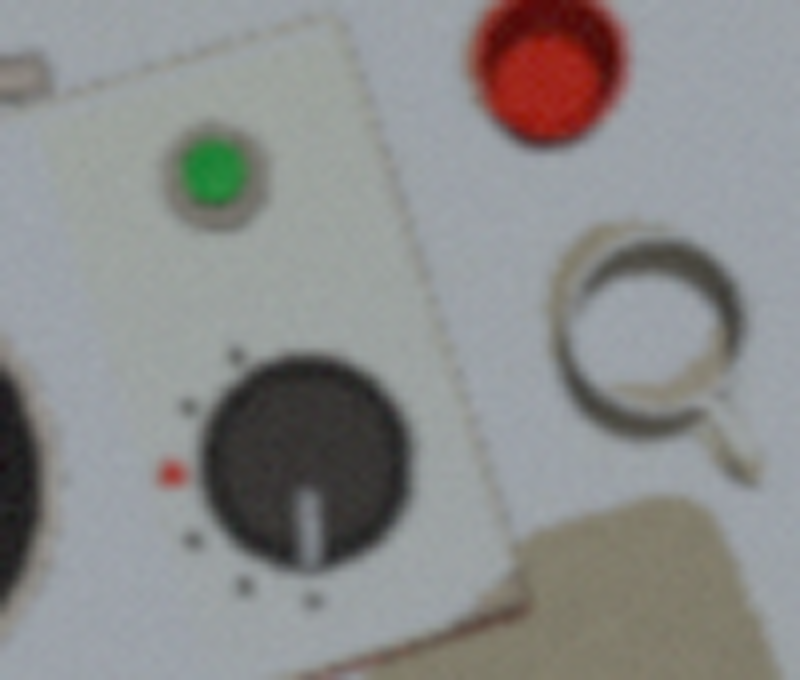

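View pics/s0_c230_170.png

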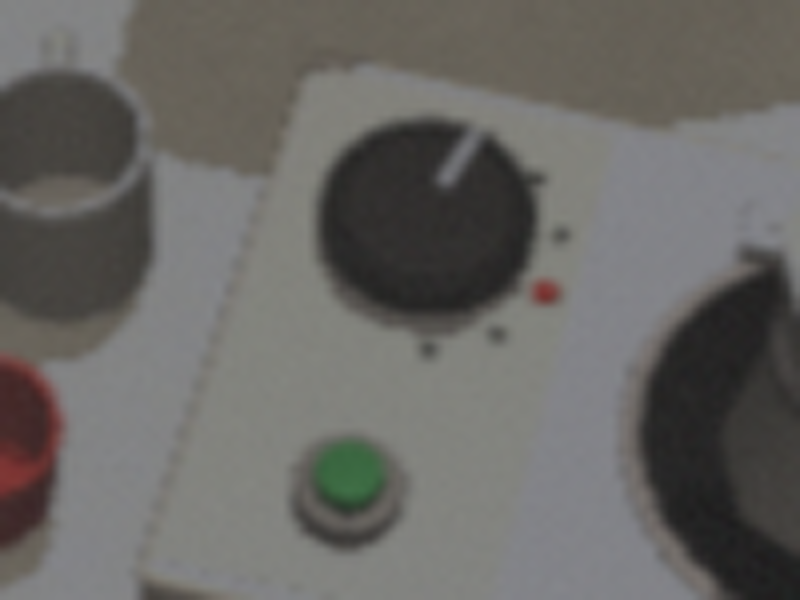

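```bash
python3 - <<'E'
from h import *
print(manip.nose_length)
D={}
for nm,t,s,z in[('dial',(306,459),(430,212),.082),('btn',(214,173),(350,473),.083)]:
    ut,vt=205+(t[0]+.5)/8-.5,140+(t[1]+.5)/8-.5; us,vs=230+(s[0]+.5)/8-.5,170+(s[1]+.5)/8-.5
    print(nm,atz('top',ut,vt,z),atz('scene',us,vs,z),atd('top','t0',ut,vt)[2],atd('scene','s0',us,vs)[2])
    A=[];b=[]
    for n,u,v in(('top',ut,vt),('scene',us,vs)):
        c,d=ray(n,u,v);d/=np.linalg.norm(d);P=np.eye(3)-np.outer(d,d);A.append(P);b.append(P@c)
    print(' tri',np.linalg.lstsq(np.vstack(A),np.hstack(b),rcond=None)[0])
d=np.load('pics/t0.npz')['d']
def med(n,tag,u,v):
    d=np.load(f'pics/{tag}.npz')['d'];c,r=ray(n,u,v);return (c+r*np.median(d[v-1:v+2,u-1:u+2]))
print(med('top','t0',232,161),med('scene','s0',274,229),med('top','t0',243,195),med('scene','s0',283,197))
# moka, mug
print('mug',atz('top',286,181,.085),'cup',atz('top',273,148,.058),'pot',med('top','t0',179,189))
E
```

```text
0.025
dial [ 0.53833106 -0.01723416  0.082     ] [ 0.53751056 -0.01411952  0.082     ] 0.08027962903681396 0.08288330803184385
 tri [ 0.53776532 -0.01576604  0.08139932]
btn [0.65531935 0.01936474 0.083     ] [0.65625484 0.02193041 0.083     ] 0.08119777434066244 0.08121498368239921
 tri [0.65543785 0.02037679 0.08051502]
[0.65593801 0.01714071 0.0829072 ] [0.65539048 0.02390684 0.08167151] [ 0.54481639 -0.01783234  0.08040376] [ 0.54128487 -0.01302785  0.08226233]
mug [ 0.58840147 -0.15638828  0.085     ] cup [ 0.70379241 -0.11729807  0.058     ] pot [0.54370036 0.16431654 0.22817097]
```

```bash
cat > plan.py <<'E'
from h import *
from scipy.spatial.transform import Rotation as Ro
import json
def Ryaw(y): # tool down, tool-y at yaw
    x=np.array([0,0,-1.]);yy=np.array([np.cos(y),np.sin(y),0]);return np.stack([x,yy,np.cross(x,yy)],1)
def rows(ps,yaws,dp=4,dr=3):
    s=manip.get_state();p=s['eef_pos'].copy();R=s['ee_rot'].copy();out=[]
    for q,y in zip(ps,yaws):
        a=np.round(R.T@(np.array(q)-p),dp);w=np.round(Ro.from_matrix(R.T@Ryaw(y)).as_rotvec(),dr)
        out.append([(a+0).tolist(),(w+0).tolist(),0.0]); p=p+R@a;R=R@Ro.from_rotvec(w).as_matrix()
    for i in range(0,len(out),5): print(json.dumps(out[i:i+5]))
    print('end',p,'meas',s['eef_pos'],s['contact_force'].round(2),s['t'])
def line(tgt,yaw,n,**k):
    s=manip.get_state();p=s['eef_pos'];y0=np.arctan2(s['ee_rot'][1,1],s['ee_rot'][0,1])
    f=[(i+1)/n for i in range(n)]
    rows([p+(np.array(tgt)-p)*a for a in f],[y0+(yaw-y0)*a for a in f],**k)
E
python3 -c "
from plan import *
line([.564,-.026,.24],np.radians(30),14)"
```

```text
[[[0.0, -0.0247, -0.0351], [-0.116, 0.0, 0.001], 0.0], [[-0.0001, -0.0205, -0.0376], [-0.116, 0.0, 0.0], 0.0], [[-0.0001, -0.016, -0.0398], [-0.116, 0.0, 0.0], 0.0], [[0.0, -0.0112, -0.0414], [-0.116, 0.0, 0.0], 0.0], [[-0.0001, -0.0064, -0.0424], [-0.116, 0.0, 0.0], 0.0]]
[[[0.0, -0.0015, -0.0429], [-0.116, 0.0, 0.0], 0.0], [[-0.0001, 0.0035, -0.0427], [-0.116, 0.0, 0.0], 0.0], [[0.0, 0.0085, -0.0421], [-0.116, 0.0, 0.0], 0.0], [[-0.0001, 0.0132, -0.0407], [-0.116, 0.0, 0.0], 0.0], [[-0.0001, 0.0179, -0.039], [-0.116, 0.0, 0.0], 0.0]]
[[[0.0, 0.0223, -0.0367], [-0.116, 0.0, 0.0], 0.0], [[-0.0001, 0.0264, -0.0338], [-0.116, 0.0, 0.0], 0.0], [[0.0, 0.0301, -0.0305], [-0.116, 0.0, 0.0], 0.0], [[-0.0001, 0.0334, -0.0269], [-0.116, 0.0, 0.0], 0.0]]
end [ 0.56397688 -0.02599136  0.24001527] meas [ 0.28345216 -0.55682188  0.23913997] [0.15 0.14 0.18] 0.1
```

Emit:
jog_arm:
  increments:
    - [[0.0,-0.025,-0.035],[-0.116,0.0,0.0],0.0]
    - [[0.0,-0.02,-0.038],[-0.116,0.0,0.0],0.0]
    - [[0.0,-0.016,-0.04],[-0.116,0.0,0.0],0.0]
    - [[0.0,-0.011,-0.041],[-0.116,0.0,0.0],0.0]
    - [[0.0,-0.006,-0.042],[-0.116,0.0,0.0],0.0]
  newtons: 10

```text
t: 0.6
eef_pos: [0.3847, -0.3667, 0.2395]
ee_rot: [[-0.0, 0.87, -0.493], [0.0, -0.493, -0.87], [-1.0, -0.0, -0.0]]
contact_force: [1.1, 0.6, 0.9]
width: 0.637
```

Emit:
jog_arm:
  increments:
    - [[0.0,-0.002,-0.043],[-0.116,0.0,0.0],0.0]
    - [[0.0,0.004,-0.043],[-0.116,0.0,0.0],0.0]
    - [[0.0,0.008,-0.042],[-0.116,0.0,0.0],0.0]
    - [[0.0,0.013,-0.041],[-0.116,0.0,0.0],0.0]
    - [[0.0,0.018,-0.039],[-0.116,0.0,0.0],0.0]

```text
t: 1.1
eef_pos: [0.4845, -0.1762, 0.2395]
ee_rot: [[-0.0, 0.998, 0.065], [0.0, 0.065, -0.998], [-1.0, -0.0, -0.0]]
contact_force: [1.1, 0.3, -0.3]
width: 0.215
```

Emit:
jog_arm:
  increments:
    - [[0.0,0.022,-0.037],[-0.116,0.0,0.0],0.0]
    - [[0.0,0.026,-0.034],[-0.116,0.0,0.0],0.0]
    - [[0.0,0.03,-0.03],[-0.116,0.0,0.0],0.0]
    - [[0.0,0.033,-0.027],[-0.116,0.0,0.0],0.0]
    - [[0,0,0],[0,0,0],0.0]

```text
t: 1.6
eef_pos: [0.5644, -0.0227, 0.2392]
ee_rot: [[0.0, 0.862, 0.507], [0.001, 0.507, -0.862], [-1.0, 0.0, -0.0]]
contact_force: [-0.1, -0.6, -0.3]
width: 0.003
```

```bash
python3 -c "
from plan import *
print(manip.get_state()['width'])
line([.564,-.026,.118],np.radians(30),5)
shot('scene','s1')"
```

```text
0.0025187448025461353
[[[0.0242, -0.0004, 0.0005], [0.002, 0.0, 0.0], 0.0], [[0.0243, -0.0004, 0.0006], [0.001, 0.0, 0.0], 0.0], [[0.0242, -0.0004, 0.0005], [0.002, 0.0, 0.0], 0.0], [[0.0243, -0.0004, 0.0006], [0.001, 0.0, 0.0], 0.0], [[0.0242, -0.0004, 0.0006], [0.002, 0.0, 0.0], 0.0]]
end [ 0.56406485 -0.02601882  0.11802086] meas [ 0.56437105 -0.02265605  0.23922267] [-0.06 -0.6  -0.29] 1.6
```

View pics/s1.png

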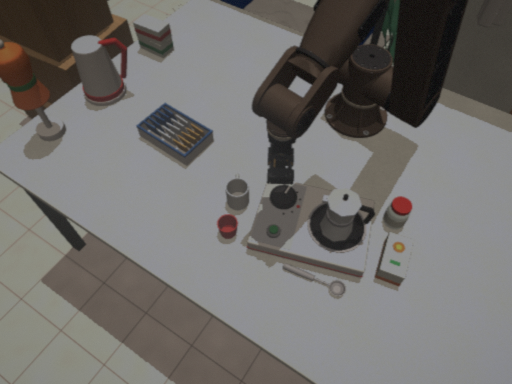

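The shut gripper hangs over the dial (tip around pixel 283,182), clear of pot and mug. Next is the descent to a hover above the dial.

Emit:
jog_arm:
  increments:
    - [[0.024,-0.0004,0.0006],[0,0,0],0.0]
    - [[0.024,-0.0004,0.0006],[0,0,0],0.0]
    - [[0.024,-0.0004,0.0006],[0,0,0],0.0]
    - [[0.024,-0.0004,0.0006],[0,0,0],0.0]
    - [[0.024,-0.0004,0.0006],[0,0,0],0.0]

```text
t: 2.15
eef_pos: [0.5622, -0.0312, 0.1187]
ee_rot: [[-0.0, 0.867, 0.498], [-0.0, 0.498, -0.867], [-1.0, -0.0, 0.0]]
contact_force: [0.2, 0.2, -1.0]
width: 0.006
```

Emit:
jog_arm:
  increments:
    - [[0.005,0,0],[0,0,0],0.0]
    - [[0.002,0,0],[0,0,0],0.0]
    - [[0,0,0],[0,0,0],0.0]
    - [[0,0,0],[0,0,0],0.0]

```text
t: 2.55
eef_pos: [0.5632, -0.0303, 0.1137]
ee_rot: [[0.002, 0.866, 0.5], [-0.0, 0.5, -0.866], [-1.0, 0.001, 0.001]]
contact_force: [-0.1, -0.8, -0.9]
width: 0.003
```

```bash
python3 -c "
from plan import *
s=manip.get_state();print(s['eef_pos'],s['contact_force'],s['torque'])
shot('scene','s2');crop('s2',230,150,330,245,8)"
```

```text
[ 0.56323143 -0.03025244  0.11370269] [-0.11549408 -0.79055366 -0.86101366] [-0.03497077 -0.15270171 -0.00798641]
```

View pics/s2_c230_150.png

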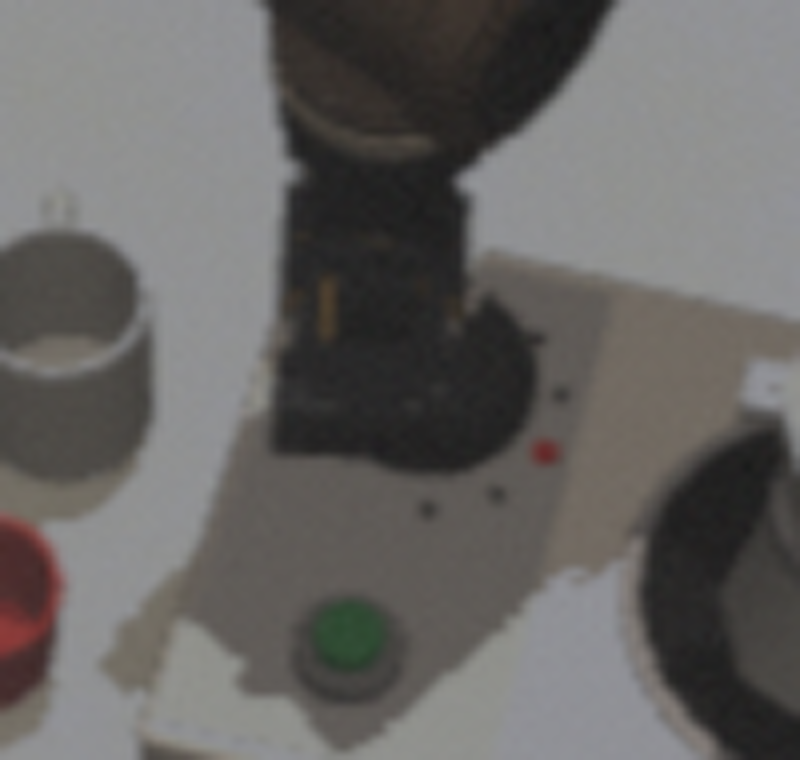

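```bash
python3 -c "
from plan import *
s=manip.get_state();p=s['eef_pos'];R=s['ee_rot']
for a in(-.012,.012):
  for b in(-.01,.01):
    u=proj('scene',p+R@[.025,a,b]);print((u-[230,150])*8)
for a in range(0,360,60):
  print('d',(proj('scene',[.538+.043*np.cos(a/57.3),-.016+.043*np.sin(a/57.3),.082])-[230,150])*8)
"
```

```text
[385.26445618 362.21621688]
[335.15533987 359.90696597]
[383.68813118 412.92176538]
[333.05499663 410.57777749]
d [365.51537068 443.56046802]
d [474.46040321 448.57139215]
d [529.11935636 372.11707339]
d [476.46926514 293.23523531]
d [370.94558643 288.43452708]
d [314.69183976 362.28829413]
```

```bash
python3 -c "
from plan import *
f=np.load('pics/s2.npz');p=f['p'][170:220,255:305,::-1].astype(float);p=np.clip((p/120)**.6*255,0,255).astype('uint8')
cv2.imwrite('pics/z2.png',cv2.resize(p,None,fx=12,fy=12,interpolation=cv2.INTER_CUBIC))
for v in range(180,212,2):
  print(v,[('%.3f'%atd('scene','s2',u,v)[2]) for u in range(260,300,3)])
"
```

```text
180 ['0.000', '0.001', '0.190', '0.212', '0.209', '0.208', '0.210', '0.209', '0.213', '0.189', '-0.003', '0.004', '0.001', '0.003']
182 ['-0.003', '0.002', '0.194', '0.212', '0.208', '0.209', '0.210', '0.209', '0.210', '0.189', '0.063', '0.060', '0.001', '0.002']
184 ['-0.001', '0.002', '0.187', '0.212', '0.190', '0.190', '0.188', '0.186', '0.213', '0.192', '0.062', '0.061', '0.061', '0.060']
186 ['-0.001', '0.000', '0.188', '0.208', '0.188', '0.191', '0.189', '0.191', '0.212', '0.190', '0.062', '0.060', '0.060', '0.061']
188 ['-0.001', '0.003', '0.184', '0.210', '0.179', '0.182', '0.181', '0.180', '0.210', '0.184', '0.082', '0.065', '0.061', '0.062']
190 ['0.004', '-0.001', '0.183', '0.213', '0.166', '0.169', '0.173', '0.082', '0.210', '0.171', '0.082', '0.090', '0.061', '0.059']
192 ['0.007', '0.058', '0.182', '0.211', '0.139', '0.141', '0.139', '0.089', '0.212', '0.084', '0.084', '0.083', '0.063', '0.060']
194 ['-0.003', '0.055', '0.211', '0.206', '0.211', '0.214', '0.209', '0.206', '0.211', '0.086', '0.085', '0.083', '0.082', '0.060']
196 ['0.001', '0.063', '0.210', '0.209', '0.2
[... 302 characters left out ...]
 '0.207', '0.082', '0.084', '0.061', '0.057']
202 ['0.060', '0.062', '0.203', '0.209', '0.207', '0.210', '0.207', '0.210', '0.207', '0.205', '0.082', '0.081', '0.063', '0.059']
204 ['0.064', '0.060', '0.177', '0.183', '0.190', '0.192', '0.195', '0.196', '0.199', '0.195', '0.083', '0.074', '0.063', '0.060']
206 ['0.059', '0.063', '0.062', '0.173', '0.174', '0.169', '0.176', '0.169', '0.084', '0.087', '0.073', '0.060', '0.059', '0.062']
208 ['0.062', '0.057', '0.058', '0.061', '0.063', '0.061', '0.070', '0.075', '0.075', '0.069', '0.062', '0.062', '1.172', '0.061']
210 ['0.056', '0.061', '0.058', '0.061', '0.062', '0.058', '0.059', '0.062', '0.065', '0.060', '0.059', '0.061', '0.056', '0.060']
```

View pics/z2.png

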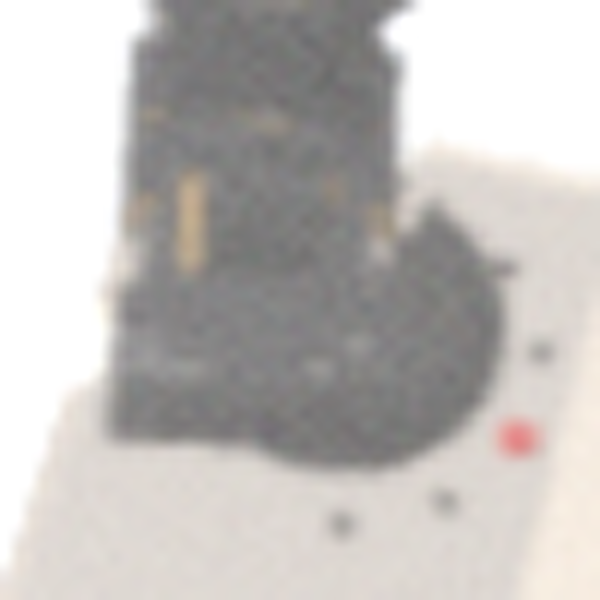

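Emit:
jog_arm:
  increments:
    - [[0.003,0,0],[0,0,0],0.0]
    - [[0.002,0,0],[0,0,0],0.0]
    - [[0.001,0,0],[0,0,0],0.0]
    - [[0,0,0],[0,0,0],0.0]
    - [[0,0,0],[0,0,0],0.0]

```text
t: 3.1
eef_pos: [0.5629, -0.03, 0.1068]
ee_rot: [[0.0, 0.866, 0.5], [-0.0, 0.5, -0.866], [-1.0, 0.0, 0.0]]
contact_force: [-0.4, 0.2, 3.0]
width: 0.003
```

Emit:
jog_arm:
  increments:
    - [[0.001,0,0],[0,0,0],0.0]
    - [[0.001,0,0],[0,0,0],0.0]
    - [[0,0,0],[0,0,0],0.0]
    - [[0,0,0],[0,0,0],0.0]

```text
t: 3.5
eef_pos: [0.5629, -0.03, 0.1047]
ee_rot: [[0.0, 0.866, 0.5], [-0.0, 0.5, -0.866], [-1.0, 0.0, 0.0]]
contact_force: [0.4, 0.1, 4.1]
width: 0.004
```

Emit:
jog_arm:
  increments:
    - [[0.001,0,0],[0,0,0],0.0]
    - [[0.001,0,0],[0,0,0],0.0]
    - [[0,0,0],[0,0,0],0.0]
    - [[0,0,0],[0,0,0],0.0]

```text
t: 3.9
eef_pos: [0.563, -0.03, 0.1027]
ee_rot: [[0.0, 0.866, 0.5], [-0.0, 0.5, -0.866], [-1.0, 0.0, 0.0]]
contact_force: [-0.6, 0.5, 5.4]
width: 0.004
```

Emit:
jog_arm:
  increments:
    - [[0,-0.0022,0.0012],[0.0873,0,0],0.0]
    - [[0,-0.0022,0.0012],[0.0873,0,0],0.0]
    - [[0,-0.0022,0.0012],[0.0873,0,0],0.0]
    - [[0,-0.0022,0.0012],[0.0873,0,0],0.0]
    - [[0,-0.0022,0.0012],[0.0873,0,0],0.0]

```text
t: 4.4
eef_pos: [0.5549, -0.0396, 0.1028]
ee_rot: [[0.001, 0.996, 0.084], [-0.001, 0.084, -0.996], [-1.0, 0.001, 0.001]]
contact_force: [-0.0, -2.3, 5.6]
width: 0.005
```

Emit:
jog_arm:
  increments:
    - [[0,-0.0022,0.0012],[0.0873,0,0],0.0]
    - [[0,-0.0022,0.0012],[0.0873,0,0],0.0]
    - [[0,0,0],[0,0,0],0.0]

```text
t: 4.7
eef_pos: [0.5508, -0.0423, 0.1029]
ee_rot: [[0.002, 0.996, -0.09], [-0.0, -0.09, -0.996], [-1.0, 0.002, 0.0]]
contact_force: [1.2, -0.4, 4.6]
width: 0.003
```

```bash
python3 -c "
from plan import *
s=manip.get_state();print(s['eef_pos'],s['contact_force'])
p=s['eef_pos'][:2]-[.538,-.016];print(np.hypot(*p),np.degrees(np.arctan2(p[1],p[0])))
shot('scene','s3');shot('top','t3');crop('s3',250,160,310,220,10);crop('t3',205,140,305,225,8)"
```

```text
[ 0.55077249 -0.04226902  0.10289435] [ 1.24455932 -0.39434057  4.60469028]
0.029209551323593264 -64.07011270996443
```

View pics/s3_c250_160.png

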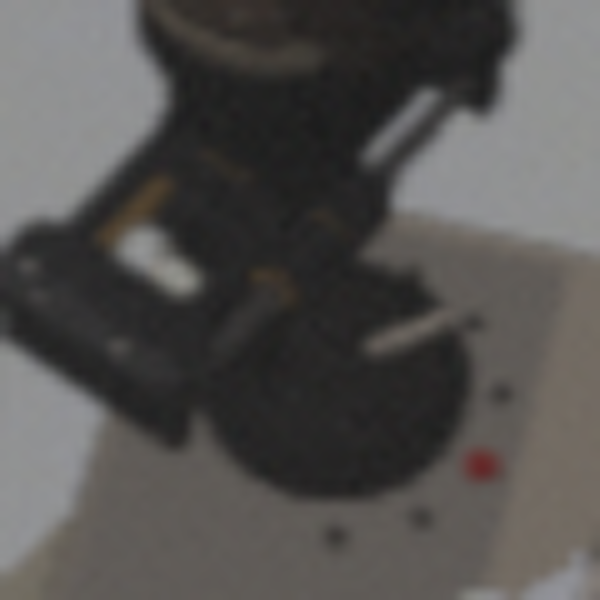

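View pics/t3_c205_140.png

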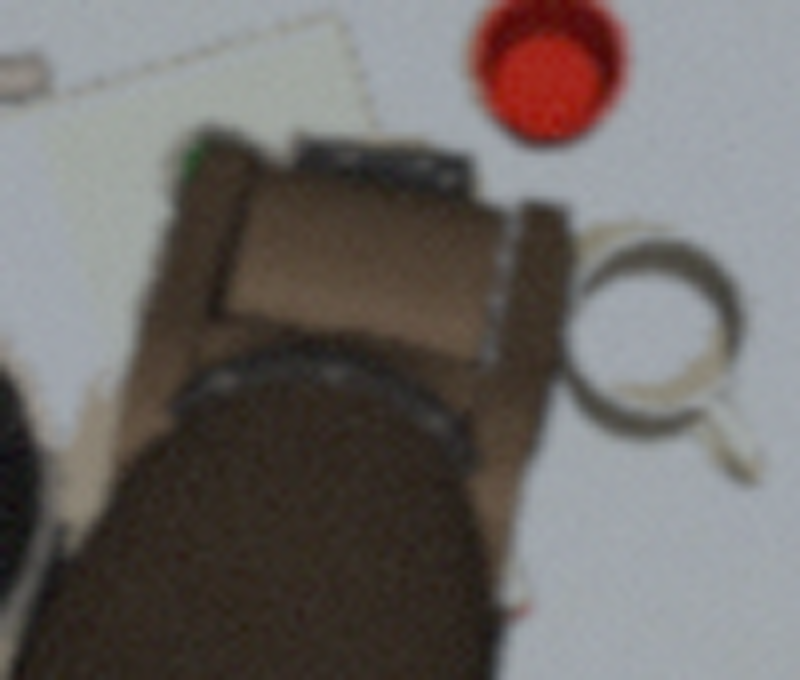

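The pointer has followed the finger by about 30° and is now near the second black dot (crop pixel 475,322), with no visible slip. I'll continue the arc.

Emit:
jog_arm:
  increments:
    - [[0,-0.0022,0.0012],[0.0873,0,0],0.0]
    - [[0,-0.0022,0.0012],[0.0873,0,0],0.0]
    - [[0,-0.0022,0.0012],[0.0873,0,0],0.0]
    - [[0,-0.0022,0.0012],[0.0873,0,0],0.0]
    - [[0,-0.0022,0.0012],[0.0873,0,0],0.0]

```text
t: 5.3
eef_pos: [0.5386, -0.0453, 0.1028]
ee_rot: [[0.001, 0.864, -0.503], [-0.001, -0.503, -0.864], [-1.0, 0.001, 0.0]]
contact_force: [0.9, -3.7, 5.8]
width: 0.005
```

Emit:
jog_arm:
  increments:
    - [[0,-0.0022,0.0012],[0.0873,0,0],0.0]
    - [[0,-0.0022,0.0012],[0.0873,0,0],0.0]
    - [[0,-0.0022,0.0012],[0.0873,0,0],0.0]
    - [[0,-0.0022,0.0012],[0.0873,0,0],0.0]
    - [[0,0,0],[0,0,0],0.0]

```text
t: 5.8
eef_pos: [0.5284, -0.0435, 0.1028]
ee_rot: [[0.001, 0.64, -0.768], [-0.0, -0.768, -0.64], [-1.0, 0.001, -0.0]]
contact_force: [-0.7, -1.6, 5.9]
width: 0.005
```

```bash
python3 -c "
from plan import *
s=manip.get_state();print(s['eef_pos'],s['contact_force'])
p=s['eef_pos'][:2]-[.538,-.016];print(np.hypot(*p),np.degrees(np.arctan2(p[1],p[0])))
shot('scene','s4');crop('s4',250,160,310,220,10)"
```

```text
[ 0.52838576 -0.04348932  0.10276798] [-0.74090043 -1.55404796  5.86631082]
0.02912209279901185 -109.27700381799345
```

View pics/s4_c250_160.png

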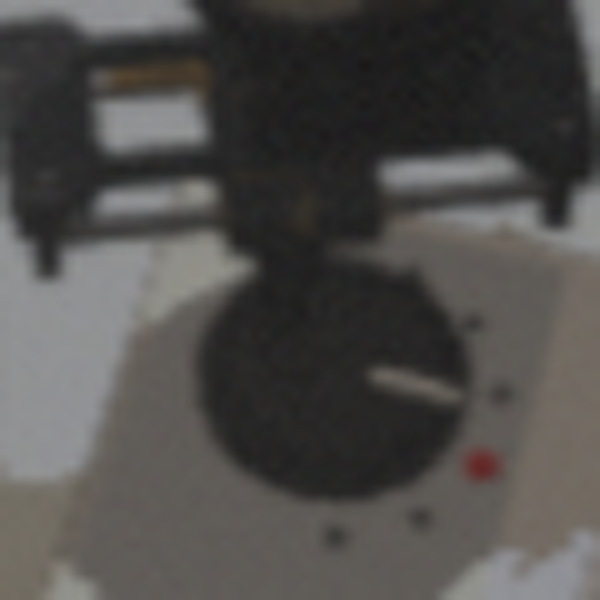

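```bash
cat > ang.py <<'E'
from h import *
def px(c,x0,y0,s): return x0+(c[0]+.5)/s-.5, y0+(c[1]+.5)/s-.5
C=np.array([.538,-.016])
def ptr(a,b,z,x0=250,y0=160,s=10):
    A=atz('scene',*px(a,x0,y0,s),z)[:2];B=atz('scene',*px(b,x0,y0,s),z)[:2]
    print('ptr dir',np.degrees(np.arctan2(*(B-A)[::-1])),'r',np.hypot(*(A-C)),np.hypot(*(B-C)),'from C',np.degrees(np.arctan2(*(B-C)[::-1])))
def mark(a,x0=250,y0=160,s=10):
    A=atz('scene',*px(a,x0,y0,s),.06)[:2];print('mark',np.degrees(np.arctan2(*(A-C)[::-1])),np.hypot(*(A-C)))
E
python3 -c "
from ang import *
ptr((372,375),(462,397),.078)
ptr((372,350),(470,315),.078)
for m in[(473,324),(502,394),(482,466),(420,518),(335,537)]: mark(m)
"
```

```text
ptr dir 106.69518080244512 r 0.013190371590491436 0.04281772386374634 from C 109.3423551037778
ptr dir 145.91996018598707 r 0.015568720089435746 0.05061873795087676 from C 148.1929140365795
mark 154.7167822788656 0.05722034440244014
mark 125.68922738290888 0.056772756253903274
mark 95.90687216185647 0.05472402274613082
mark 65.06977349036309 0.05247863207902202
mark 33.531144197516916 0.05155872016152196
```

The pointer is at about 108° and the red mark at about 96°, so about 12° remain. I'll do a little over two more steps, then lift.

Emit:
jog_arm:
  increments:
    - [[0,-0.0022,0.0012],[0.0873,0,0],0.0]
    - [[0,-0.0022,0.0012],[0.0873,0,0],0.0]
    - [[0,-0.0005,0.0003],[0.02,0,0],0.0]
    - [[0,0,0],[0,0,0],0.0]

```text
t: 6.25
eef_pos: [0.5232, -0.0412, 0.1027]
ee_rot: [[0.0, 0.482, -0.876], [-0.0, -0.876, -0.482], [-1.0, 0.0, 0.0]]
contact_force: [-0.4, -1.8, 5.8]
width: 0.006
```

Emit:
jog_arm:
  increments:
    - [[-0.005,0,0],[0,0,0],0.0]
    - [[-0.015,0,0],[0,0,0],0.0]
    - [[-0.03,0,0],[0,0,0],0.0]
    - [[-0.03,0,0],[0,0,0],0.0]
    - [[-0.015,0,0],[0,0,0],0.0]

```text
t: 6.75
eef_pos: [0.5236, -0.041, 0.1997]
ee_rot: [[0.002, 0.483, -0.876], [-0.0, -0.876, -0.483], [-1.0, 0.001, -0.001]]
contact_force: [0.8, -0.4, 0.3]
width: 0.002
```

```bash
python3 -c "
from plan import *
s=manip.get_state();print(s['eef_pos'],s['contact_force'])
shot('scene','s5');crop('s5',250,160,310,220,10)"
```

```text
[ 0.52363944 -0.04097835  0.19974603] [ 0.84872088 -0.43734875  0.28867546]
```

View pics/s5_c250_160.png

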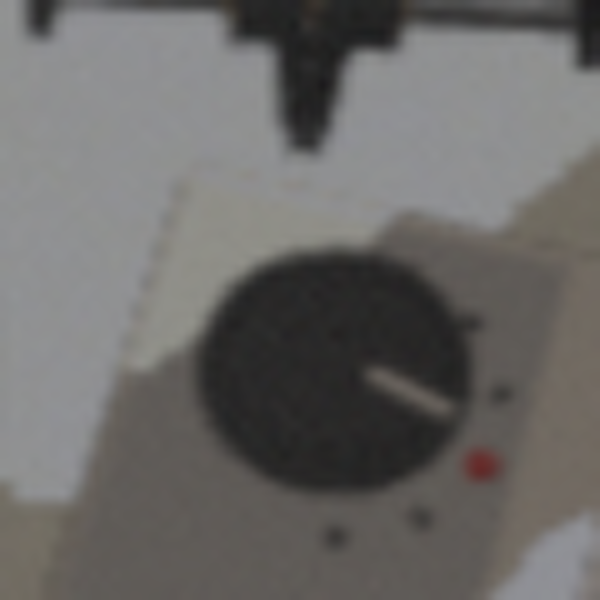

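```bash
python3 -c "
from ang import *
ptr((368,371),(448,410),.082)
p,d=shot('scene','s6');crop('s6',270,185,310,220,18)
"
```

```text
ptr dir 92.36277446941624 r 0.01185392403890391 0.04048450440885394 from C 97.20759809986056
```

View pics/s6_c270_185.png

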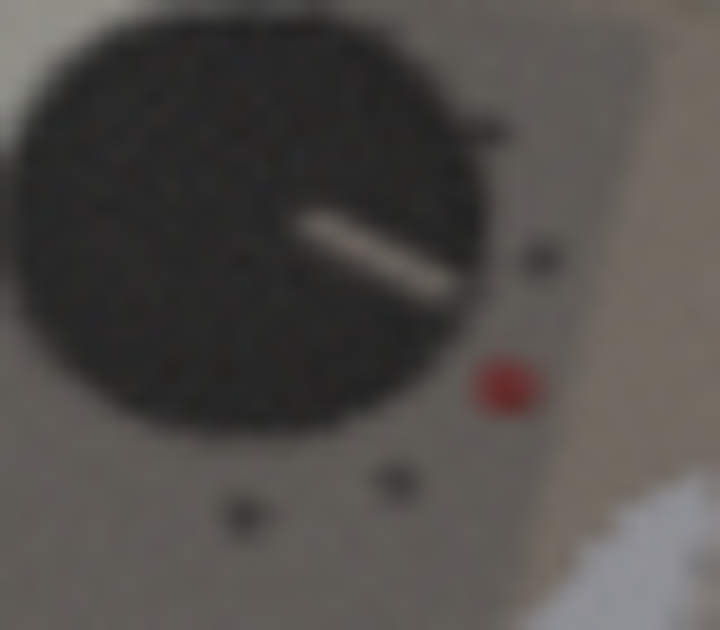

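```bash
python3 -c "
from plan import *
line([.655,.0205,.195],0,9)"
```

```text
[[[0.0005, 0.001, -0.0161], [-0.119, -0.002, -0.002], 0.0], [[0.0005, 0.003, -0.0158], [-0.118, 0.0, 0.0], 0.0], [[0.0005, 0.0048, -0.0153], [-0.119, 0.0, 0.0], 0.0], [[0.0005, 0.0065, -0.0147], [-0.118, 0.0, 0.0], 0.0], [[0.0005, 0.0083, -0.0138], [-0.119, 0.0, 0.0], 0.0]]
[[[0.0005, 0.0099, -0.0128], [-0.118, 0.0, 0.0], 0.0], [[0.0005, 0.0112, -0.0115], [-0.119, 0.0, 0.0], 0.0], [[0.0005, 0.0126, -0.01], [-0.119, 0.0, 0.0], 0.0], [[0.0005, 0.0136, -0.0085], [-0.118, 0.0, 0.0], 0.0]]
end [0.65495848 0.02047147 0.19500253] meas [ 0.52387258 -0.04100532  0.19940538] [ 0.18 -0.17  0.05] 6.85
```

Emit:
jog_arm:
  increments:
    - [[0.0005,0.001,-0.016],[-0.119,0,0],0.0]
    - [[0.0005,0.003,-0.016],[-0.118,0.0,0.0],0.0]
    - [[0.0005,0.005,-0.0153],[-0.119,0.0,0.0],0.0]
    - [[0.0005,0.0065,-0.0147],[-0.118,0.0,0.0],0.0]
    - [[0.0005,0.0083,-0.0138],[-0.119,0.0,0.0],0.0]

```text
t: 7.35
eef_pos: [0.5964, -0.0066, 0.1935]
ee_rot: [[-0.002, 0.892, -0.452], [0.0, -0.452, -0.892], [-1.0, -0.002, 0.001]]
contact_force: [1.5, -1.1, 0.2]
width: 0.005
```

Emit:
jog_arm:
  increments:
    - [[0.0005,0.0099,-0.0128],[-0.118,0.0,0.0],0.0]
    - [[0.0005,0.0112,-0.0115],[-0.119,0.0,0.0],0.0]
    - [[0.0005,0.0126,-0.01],[-0.119,0.0,0.0],0.0]
    - [[0.0005,0.0136,-0.0085],[-0.118,0.0,0.0],0.0]
    - [[0,0,0],[0,0,0],0.0]

```text
t: 7.85
eef_pos: [0.6551, 0.0211, 0.1911]
ee_rot: [[-0.002, 1.0, 0.002], [0.0, 0.002, -1.0], [-1.0, -0.002, -0.0]]
contact_force: [-0.1, -0.4, -0.8]
width: 0.007
```

Emit:
jog_arm:
  increments:
    - [[0.03,0,0],[0,0,0],0.0]
    - [[0.03,0,0],[0,0,0],0.0]
    - [[0.017,0,0],[0,0,0],0.0]
    - [[0,0,0],[0,0,0],0.0]
    - [[0,0,0],[0,0,0],0.0]

```text
t: 8.35
eef_pos: [0.6542, 0.0202, 0.116]
ee_rot: [[-0.001, 1.0, -0.002], [-0.0, -0.002, -1.0], [-1.0, -0.001, 0.0]]
contact_force: [0.0, -0.7, 0.0]
width: 0.009
```

```bash
python3 -c "
from plan import *
s=manip.get_state();print(s['eef_pos'],s['contact_force'])
shot('scene','s7');crop('s7',240,180,300,240,10)
print((proj('scene',s['eef_pos']+s['ee_rot']@[.025,0,0])-[240,180])*10)"
```

```text
[0.65423861 0.02017818 0.11600519] [ 2.90922189e-02 -6.71177082e-01  5.32290566e-04]
[332.6248007  466.38540243]
```

View pics/s7_c240_180.png

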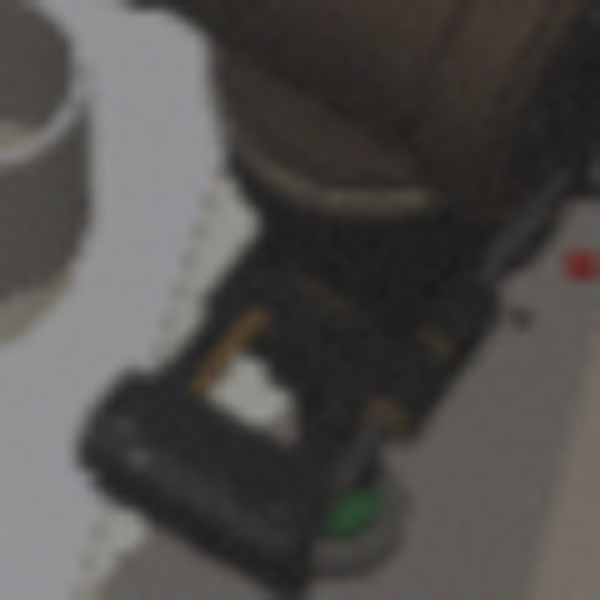

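The fingertip hangs over the green button (crop pixel 350,510), about 9 mm above it. I'll descend in small steps, watching the force.

Emit:
jog_arm:
  increments:
    - [[0.004,0,0],[0,0,0],0.0]
    - [[0.003,0,0],[0,0,0],0.0]
    - [[0.002,0,0],[0,0,0],0.0]
    - [[0,0,0],[0,0,0],0.0]
    - [[0,0,0],[0,0,0],0.0]

```text
t: 8.9
eef_pos: [0.6546, 0.0204, 0.1073]
ee_rot: [[0.0, 1.0, -0.0], [-0.0, -0.0, -1.0], [-1.0, 0.0, 0.0]]
contact_force: [-1.1, -0.0, 1.5]
width: 0.003
```

Emit:
jog_arm:
  increments:
    - [[0.001,0,0],[0,0,0],0.0]
    - [[0.001,0,0],[0,0,0],0.0]
    - [[0,0,0],[0,0,0],0.0]
    - [[0,0,0],[0,0,0],0.0]

```text
t: 9.3
eef_pos: [0.6547, 0.0204, 0.1052]
ee_rot: [[0.0, 1.0, -0.0], [-0.0, -0.0, -1.0], [-1.0, 0.0, 0.0]]
contact_force: [0.4, -0.2, 1.9]
width: 0.001
```

Emit:
jog_arm:
  increments:
    - [[0.001,0,0],[0,0,0],0.0]
    - [[0.001,0,0],[0,0,0],0.0]
    - [[0,0,0],[0,0,0],0.0]
    - [[0,0,0],[0,0,0],0.0]

```text
t: 9.7
eef_pos: [0.6547, 0.0204, 0.1032]
ee_rot: [[0.0, 1.0, -0.0], [-0.0, -0.0, -1.0], [-1.0, 0.0, 0.0]]
contact_force: [-1.6, 0.6, 1.9]
width: 0.002
```

Emit:
jog_arm:
  increments:
    - [[0.001,0,0],[0,0,0],0.0]
    - [[0.0005,0,0],[0,0,0],0.0]
    - [[0,0,0],[0,0,0],0.0]
    - [[0,0,0],[0,0,0],0.0]

```text
t: 10.1
eef_pos: [0.6547, 0.0204, 0.1017]
ee_rot: [[0.0, 1.0, -0.0], [-0.0, -0.0, -1.0], [-1.0, 0.0, 0.0]]
contact_force: [-1.2, -0.1, 4.2]
width: 0.008
```

Emit:
jog_arm:
  increments:
    - [[0.0005,0,0],[0,0,0],0.0]
    - [[0.0005,0,0],[0,0,0],0.0]
    - [[0,0,0],[0,0,0],0.0]
    - [[0,0,0],[0,0,0],0.0]

```text
t: 10.5
eef_pos: [0.6547, 0.0204, 0.1012]
ee_rot: [[0.001, 1.0, -0.0], [-0.0, -0.0, -1.0], [-1.0, 0.001, 0.0]]
contact_force: [-2.8, 0.1, 9.1]
width: 0.007
```

Stop felt: force rose to 9 N after about 6 mm of travel. I'll hold briefly, then release.

Emit:
jog_arm:
  increments:
    - [[0.0003,0,0],[0,0,0],0.0]
    - [[0,0,0],[0,0,0],0.0]
    - [[0,0,0],[0,0,0],0.0]

```text
t: 10.8
eef_pos: [0.6547, 0.0204, 0.1012]
ee_rot: [[0.001, 1.0, -0.0], [-0.0, -0.0, -1.0], [-1.0, 0.001, 0.0]]
contact_force: [-3.8, -0.7, 11.2]
width: 0.001
```

Emit:
jog_arm:
  increments:
    - [[-0.005,0,0],[0,0,0],0.0]
    - [[-0.015,0,0],[0,0,0],0.0]
    - [[-0.04,0,0],[0,0,0],0.0]
    - [[-0.04,0,0],[0,0,0],0.0]
    - [[-0.04,0,0],[0,0,0],0.0]

```text
t: 11.3
eef_pos: [0.6543, 0.0204, 0.2424]
ee_rot: [[-0.0, 1.0, -0.0], [-0.0, -0.0, -1.0], [-1.0, -0.0, 0.0]]
contact_force: [0.5, -0.0, -0.1]
width: 0.002
```

Emit:
jog_arm:
  increments:
    - [[-0.03,0,0.045],[0,0,0],0.0]
    - [[-0.03,0,0.045],[0,0,0],0.0]
    - [[0,0,0.045],[0,0,0],0.0]
    - [[0,0,0.045],[0,0,0],0.0]
    - [[0,-0.01,0.045],[0,0,0],0.0]

```text
t: 11.8
eef_pos: [0.6445, -0.1994, 0.2965]
ee_rot: [[0.0, 1.0, -0.0], [-0.0, -0.0, -1.0], [-1.0, 0.0, 0.0]]
contact_force: [0.7, -0.2, -0.1]
width: 0.006
```

Emit:
jog_arm:
  increments:
    - [[0,-0.01,0.045],[0,0,0],0.0]
    - [[0,-0.01,0.045],[0,0,0],0.0]
    - [[0,0,0.03],[0,0,0],0.0]
    - [[0,0,0],[0,0,0],0.0]
    - [[0,0,0],[0,0,0],0.0]

```text
t: 12.3
eef_pos: [0.6241, -0.3179, 0.296]
ee_rot: [[-0.0, 1.0, -0.002], [0.0, -0.002, -1.0], [-1.0, -0.0, -0.0]]
contact_force: [-0.2, 0.0, 0.2]
width: 0.007
```

```bash
python3 -c "
from plan import *
shot('top','t8');shot('scene','s8');crop('t8',205,140,305,225,8);crop('s8',230,170,330,245,8)
s=manip.get_state();print(s['t'],s['eef_pos'],s['contact_force'])"
```

```text
12.4 [ 0.62460372 -0.31661763  0.29616093] [ 1.29982703 -0.03338055  0.6711614 ]
```

View pics/t8_c205_140.png

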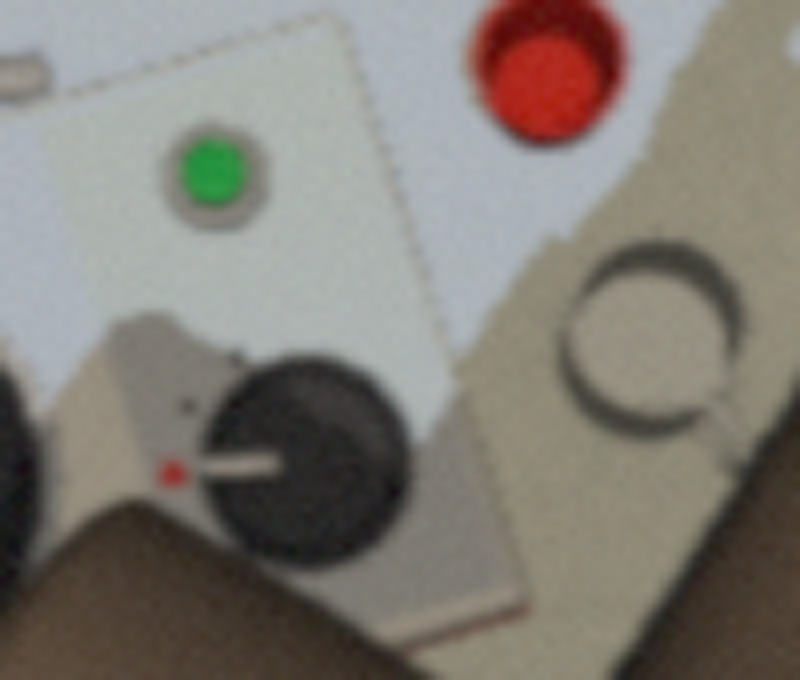

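View pics/s8_c230_170.png

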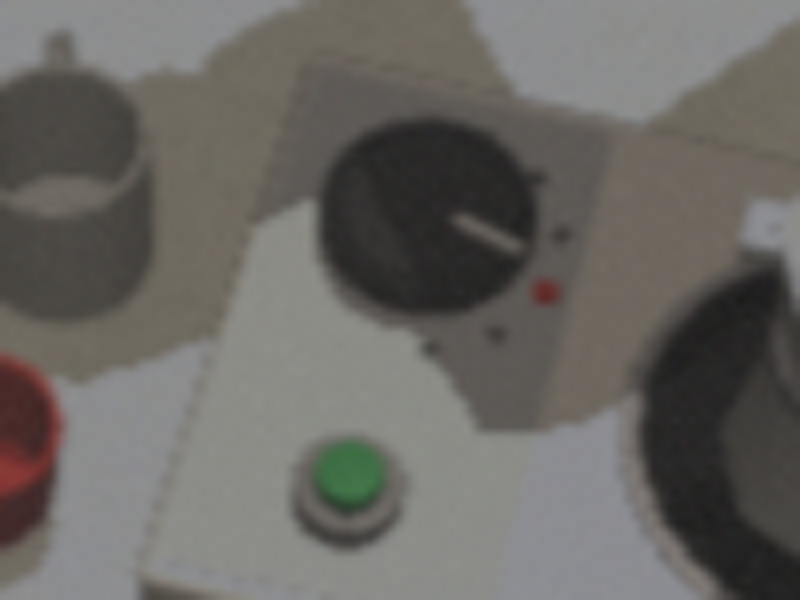

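View pics/t8.png

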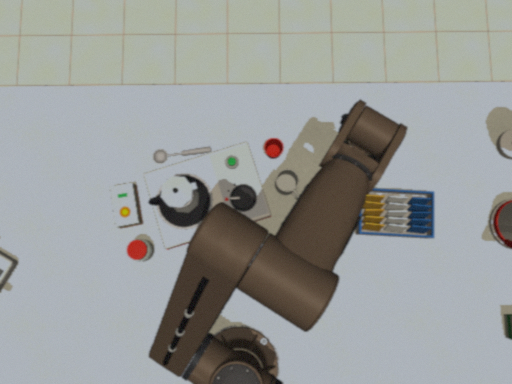

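Top view: the pointer (crop 205–280,465) aims at the red dot (172,474), the green button is up, and the pot, mug, cup and the rest haven't visibly moved. One doubt remains: the stop I felt could have been the housing rim, so I'll compare its height with the depth I reached.

```bash
python3 -c "
from h import *
z=lambda tag,n,u,v: atd(n,tag,u,v)
for tag,n in(('t8','top'),('t0','top'),('s8','scene'),('s0','scene')):
  L=[]
  c0=(231.8,161.8) if n=='top' else (273.8,230)
  for v in range(int(c0[1])-10,int(c0[1])+11):
    for u in range(int(c0[0])-10,int(c0[0])+11):
      p=atd(n,tag,u,v); L.append((np.hypot(p[0]-.6553,p[1]-.0205)*1e3,p[2]*1e3))
  L=np.array(L)
  for a,b in((0,9),(9,13),(16,19),(19,22),(25,32)):
    m=(L[:,0]>=a)&(L[:,0]<b);print(tag,a,b,m.sum(),np.median(L[m,1]).round(1) if m.any() else '')
"
```

```text
t8 0 9 24 83.4
t8 9 13 27 81.2
t8 16 19 34 72.0
t8 19 22 35 69.7
t8 25 32 108 61.3
t0 0 9 22 83.3
t0 9 13 27 81.2
t0 16 19 29 71.5
t0 19 22 36 68.8
t0 25 32 111 60.3
s8 0 9 24 82.4
s8 9 13 37 82.5
s8 16 19 24 72.1
s8 19 22 47 70.7
s8 25 32 113 61.6
s0 0 9 21 83.2
s0 9 13 33 81.9
s0 16 19 23 72.1
s0 19 22 51 69.9
s0 25 32 109 61.6
```

The housing rim sits at about 72 mm, below the lowest tip height of 76 mm. The button's own stop was therefore what I felt, about 6 mm below its 82–83 mm rest height.

```bash
python3 -c "
from h import *
print(manip.close_job())"
```

```text
the job is handed in; nothing more can be done
None
```

I stroked the dial clockwise from its first stop to the red mark, then pressed the green button to its stop and let it go. The job was handed in at about 12.4 s; it gave no verdict.

- **Dial:** The shut fingertip pressed with about 5–6 N. Measured in the scene camera, the pointer reads 92–97° and the red mark about 96°. The final top view shows the pointer aimed at the red dot.
- **Button:** It was pressed to about 76 mm, roughly 6 mm of travel, and the force peaked at 11 N. The housing rim is lower, at about 72 mm, so the stop I felt was the button's own. Afterwards the button top read 82–83 mm, the same as at the start.
- **Everything else:** The pot, mug, cup and the other loose things look unmoved in the final top view; I did not measure their positions. The arm stands clear with only about 1 N of sensor noise.
- **Disagreements:** The two cameras put the dial and the button 2–3 mm apart, so I used averages. The measured distance between them was 122.6 mm instead of 125 mm. No check failed.

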